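# Seat a sawn stone slab in its polishing holder

### The job

Load the sawn grey stone slab into the wooden polishing holder: tilt it, hook its thin stepped end under the metal lip, then lay the other end down so that the slab sits flat and fully home on the floor of the pocket, and let go. The pocket frame may have been shifted a little along its base, so feel for its end. Do not force or bang it, and leave the caliper, loupe and black stone where they are.

Things in the scene. Friction and masses are not known exactly. Their poses are not given: they have to be found in the camera images.
- slab: Grey sawn stone slab, loose, about 0.35 kg, 110 long (x) x 52 wide (y) x 24 mm thick (z). At the +x end the upper 14 mm is cut away over the last 18 mm, leaving a tongue 10 mm thick over the full width (x +37 to +55). Origin: centre of the 110 x 52 underside; centre of mass 5 mm from it towards -x. Starts flat on the table, stepped side up.
- tongue (a point): Middle of the lower edge of the slab's tongue end: slab x +55 mm, at the underside. Axes as the slab's. The tongue fits under the lip level, or with the slab's other end raised by up to about 20 degrees; the 24 mm body does not fit under it.
- holder: Wooden holder fixed to the table: base board 184 x 84 x 6 mm, on it a dark pocket frame, locked where the last user left it: anywhere within 8 mm either way along the base's x, NOT reported. Origin: underside, below the mid-setting pocket centre; x points to the lip end, away from the robot. Frame: floor plate 152 x 110 x 6 mm with walls; its top, the pocket floor, is 12 mm above the table.
- pocket (a point): On the pocket floor (12 mm above the table), at the pocket's centre if the frame stood mid-setting; fixed to the base, axes as the holder's. True pocket centre: within 8 mm along this x, find it by touch. Pocket: x -56 to +56 mm about its true centre, y -27.5 to +27.5: 2 mm play for the slab lengthwise, 3 mm across. The seated slab's x runs along this x.
- walls (a point): Same point as pocket. Walls, in x from the true pocket centre, heights above the floor: -x end and side walls 12 mm high, 16 mm thick, inner top edges chamfered 3 mm; no side walls from x -32 to +22 mm (finger gaps, floor plate below). +x end wall 14 mm high with a rigid aluminium lip, 4 mm thick, 80 mm wide, over the last 10 mm of the pocket (x +46 to +56), underside at 14 mm.
- caliper: Bystander: steel caliper, 70 x 220 x 10 mm, lying on the table near the robot, long side along its y. Origin: centre of the underside.
- loupe: Bystander: folding loupe, 31 x 70 x 13 mm, on the table. Origin: centre of the underside.
- flint_b: Bystander: black stone, 42 x 56 x 30 mm, beyond the holder. Origin: centre of the underside.

How it is judged:
By the outcome, as a careful person would: the job done as asked, in the order asked, and still so for the second after the job is handed in, with the robot touching nothing.
It also fails if it takes over 58 s, if anything falls off the work surface, if the arm or the gripper's body presses on something with over 40 N, if the wrist force passes 120 N, or if a joint passes its speed limit or range.

### The arm

A 7-joint arm with a two-finger parallel gripper is mounted at the origin on a cart in front of the work surface, level with it; the furniture and walls round the work are solid. World frame = base frame: x ahead of the robot, y to its left, z up, the work surface at z = 0. Lengths are in m, angles in rad, forces in N, time in s.
With the tool pointing down it reaches from about 0.425 to 0.95 m from the base axis. Payload 4.7 kg.
Tool frame: the origin (TCP) lies at the very end of the fingers, on their centre line; the grasp point (between the pads) lies 19 mm behind it; z points along the fingers, y is the direction in which the jaws open and shut (so a half turn about z gives the same grasp; the last joint's range is limited). The gripper opens to 87 mm and grips with 3 to 60 N. Pads are 19 mm wide; open, the fingers measure 117 mm over their backs; the gripper's body (75 mm by 190 mm) begins 51 mm behind the grasp point.
Start: joints at [-1.233, 0.469, -0.049, 1.532, 0.024, 1.141, -0.082], TCP at [0.242, 0.63, 0.223] pointing down, gripper open.
Joint ranges: [-2.59, 2.59], [-0.33, 1.99], [-1.39, 1.29], [0.1, 2.45], [-1.04, 4.18], [0.21, 1.99], [-2.66, 2.66]. Speed limits (rad/s): [2.57, 2.57, 3.14, 3.14, 3.14, 3.14, 3.14].

### API

Orientations are given as a unit quaternion [x, y, z, w].
In Python, from bench import r, optics gives the robot as it stands.
- The arm moves only by the tool arm_command, never from a script. Its argument "moves" is a list of rows, each an object with "hand": the opening, from 0 (shut) to 1 (fully open); "dp": the shift along the tool's x, y, z in cm, a list of three; "twist": the turn about the tool's z in rad. In form: [{"hand": hand, "dp": [tx, ty, tz], "twist": twist}, ...]. A call has 1 to 20 rows; each row is the pose to reach, as a shift and turn from the pose commanded when the call began, along the tool's axes at that moment; what a row does not reach only later rows make up. A row lasts 1/10 s, in which the tool goes at most 50 mm and 8.59 degrees, less where a joint would pass 70% of its speed; a pose out of reach is approached as far as the arm can. A call with a gripper value outside its range is refused whole. The fingers move at their own pace and stop on an object; the grip force is fixed at half the most. Time passes only in rows, so rows that repeat a pose let the fingers close. It gives the time, the measured TCP pose, the force and the opening at its end, in the units of the state.
- r.state(): the state, without advancing time (a new reading comes with each control period).
- optics.snapshot(name): name is "scene" or "side" or "wrist"; returns the picture (384x512x3 uint8, blue, green, red); there is no depth.
- optics.get_calibration(name): a dict with "fx", "fy", "cx", "cy" (pixels), "rvec" (rotation vector, rad) and "tvec" (3), from world to camera coordinates, as OpenCV has them; the wrist camera has in their place "hand_eye" (4x4, takes a point from camera to tool coordinates, whose origin is the TCP and whose axes are the flange's). Camera axes: x right, y down, z forward; pixel columns grow to the right and rows downward; lengths in m; the calibration is good to about 2 mm. The wrist camera is an equidistant fisheye: a pixel r from the principal point sees the ray r / f radians off the axis. A picture is of the moment at which its call begins: read the wrist's pose just before it. get_calibration takes no time and is no camera call.
- r.sign_off(): hands the job in, once; it reports no verdict.
The state is a dict: "t": time; "joint_pos": joint angles; "joint_vel": joint speeds; "joint_efforts": joint torques, N m; "tcp_pos": TCP position; "tcp_rot": TCP orientation; "contact_force": force on the tool from outside, world axes, zero at the start; "moment": the same for the moment, N m; "width": finger opening in m.
Only numpy, scipy, OpenCV 4.12 (cv2) and the standard library are available. Lean on these libraries where they do the work, as an engineer would, in place of code of your own. Each camera call takes 0.05 s, during which the arm holds its last target. There are 200 camera calls.

## Working session

There is one attempt and no reset: what is moved stays moved. The work goes in short steps, Python scripts to look and compute and a tool call to move; the robot and the scene stay as the last step left them, time stands still between calls to the robot, and variables do not carry over. Pictures are saved under pics/ and viewed, about 8 in all and at most 12, crops included, and the job is handed in when it is done.

Besides the shell and the picture viewer there is one more tool, called after ">>>" as a command line: name --argument value ..., lists and objects as JSON in quotes. arm_command: Moves the arm, as the interface text tells. Its arguments: {"type":"object","properties":{"moves":{"type":"array","items":{"type":"object","properties":{"hand":{"type":"number"},"dp":{"type":"array","items":{"type":"number"}},"twist":{"type":"number"}}}}},"required":["moves"]}

```bash
ls; mkdir -p pics; python3 - <<'E'
from bench import r, optics
import cv2,numpy as np
s=r.state();print({k:np.round(v,3).tolist() for k,v in s.items()})
a=optics.snapshot("scene");b=optics.snapshot("side")
cv2.imwrite("pics/scene0.png",a);cv2.imwrite("pics/side0.png",b)
for n in("scene","side","wrist"):print(n,optics.get_calibration(n))
E
```

```text
pics
{'t': 0.0, 'joint_pos': [-1.233, 0.469, -0.049, 1.534, 0.024, 1.141, -0.082], 'joint_vel': [-0.0, -0.001, 0.001, -0.0, -0.002, 0.0, -0.001], 'joint_efforts': [-0.0, -50.797, -0.081, -23.616, -0.061, 0.038, 0.0], 'tcp_pos': [0.242, 0.63, 0.221], 'tcp_rot': [0.182, 0.983, -0.001, -0.0], 'contact_force': [-0.405, 0.561, -0.455], 'moment': [0.05, -0.05, 0.029], 'width': 0.087}
scene {'fx': 443.30391335013235, 'fy': 443.30391335013235, 'cx': 252.6099378596753, 'cy': 199.17253615280273, 'rvec': array([ 2.01333084, -0.54314475,  0.29492335]), 'tvec': array([-0.4349588 ,  0.19756376,  1.1112779 ])}
side {'fx': 396.84366073647357, 'fy': 396.84366073647357, 'cx': 252.67305256137786, 'cy': 191.3249192345809, 'rvec': array([ 2.2420792 , -0.00802674,  0.00697922]), 'tvec': array([-0.56051447,  0.09372554,  1.1469444 ])}
wrist {'fx': 297.3186396354542, 'fy': 297.3186396354542, 'cx': 259.6088591648507, 'cy': 195.7283642058293, 'hand_eye': array([[ 1.27639403e-04, -9.66498107e-01, -2.56673709e-01,
         6.96937662e-02],
       [ 9.99999923e-01,  2.18874682e-04, -3.26884172e-04,
         5.76430428e-05],
       [ 3.72112309e-04, -2.56673647e-01,  9.66498060e-01,
        -1.61336027e-01],
       [ 0.00000000e+00,  0.00000000e+00,  0.00000000e+00,
         1.00000000e+00]])}
```

View pics/scene0.png

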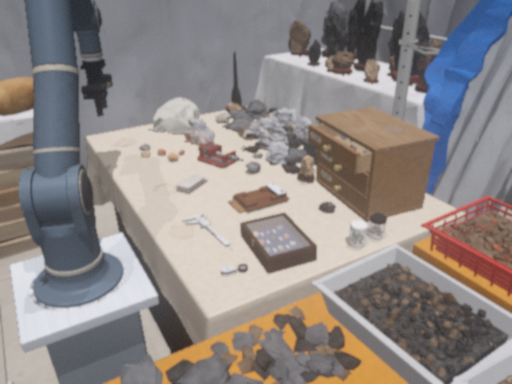

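View pics/side0.png

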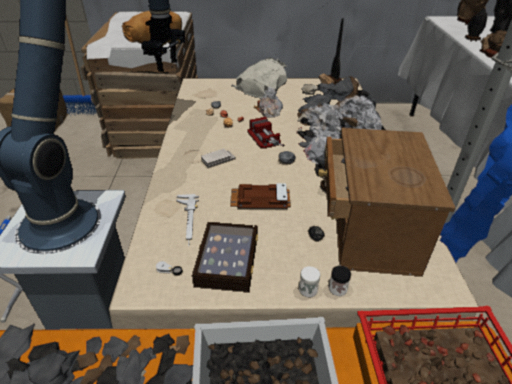

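The scene view shows the slab at about (191,184) and the holder at (260,197). The side view shows the slab at (218,158) and the holder at (262,197), with its lip plate on the right at (281,191). Next I'll localise both roughly.

```bash
cat > h.py <<'E'
import numpy as np,cv2
from bench import r,optics
from scipy.spatial.transform import Rotation as R
def ray(n,px,st=None):
    c=optics.get_calibration(n);u=np.array(px,float).reshape(-1,2)
    x=(u-[c['cx'],c['cy']])/c['fx']
    if n=='wrist':
        th=np.linalg.norm(x,axis=1)[:,None];d=np.hstack([np.sinc(th/np.pi)*x,np.cos(th)])
        T=np.eye(4);T[:3,:3]=R.from_quat(st['tcp_rot']).as_matrix();T[:3,3]=st['tcp_pos'];T=T@c['hand_eye']
        return T[:3,3],d@T[:3,:3].T
    d=np.hstack([x,np.ones((len(x),1))]);M=cv2.Rodrigues(c['rvec'])[0]
    return -M.T@c['tvec'],d@M
def plane(n,px,z,st=None):
    o,d=ray(n,px,st);return o+d*((z-o[2])/d[:,2])[:,None]
def wproj(P,st):
    c=optics.get_calibration('wrist');T=np.eye(4);T[:3,:3]=R.from_quat(st['tcp_rot']).as_matrix();T[:3,3]=st['tcp_pos']
    q=np.linalg.inv(T@c['hand_eye'])@np.append(P,1);q=q[:3];t=np.arctan2(np.hypot(*q[:2]),q[2])
    return np.array([c['cx'],c['cy']])+c['fx']*t*q[:2]/np.hypot(*q[:2])
def snap(name):
    st=r.state();im=optics.snapshot('wrist');cv2.imwrite(f'pics/{name}.png',im);np.save(f'pics/{name}.npy',np.r_[st['tcp_pos'],st['tcp_rot']]);return st,im
def load(name):
    v=np.load(f'pics/{name}.npy');return dict(tcp_pos=v[:3],tcp_rot=v[3:]),cv2.imread(f'pics/{name}.png')
E
python3 - <<'E'
from h import *
for n,s,h in(("side",(218,158),(262,197)),("scene",(191,184),(260,197))):
    print(n,plane(n,[s],.02).round(3),plane(n,[h],.02).round(3))
print('side caliper/flint',plane('side',[(190,216),(287,158),(231,191),(231,208),(290,209),(288,184),(316,233)],.006).round(3))
a=cv2.imread('pics/side0.png')[140:225,180:310];b=cv2.imread('pics/scene0.png')[165:225,160:300]
f=lambda i,s:cv2.resize(i,None,fx=s,fy=s,interpolation=cv2.INTER_CUBIC)
a=f(a,4);b=f(b,4)[:, :a.shape[1]];cv2.imwrite('pics/crop0.png',np.vstack([a,b]))
print(a.shape,b.shape, R.from_quat(r.state()['tcp_rot']).as_matrix().round(3))
E
```

```text
side [[0.442 0.309 0.02 ]] [[0.59  0.094 0.02 ]]
scene [[0.429 0.302 0.02 ]] [[0.583 0.098 0.02 ]]
side caliper/flint [[ 0.377  0.025  0.006]
 [ 0.685  0.329  0.006]
 [ 0.493  0.142  0.006]
 [ 0.496  0.06   0.006]
 [ 0.673  0.054  0.006]
 [ 0.677  0.178  0.006]
 [ 0.737 -0.048  0.006]]
(340, 520, 3) (240, 520, 3) [[-0.934  0.359 -0.001]
 [ 0.359  0.933 -0.002]
 [-0.    -0.002 -1.   ]]
```

View pics/crop0.png

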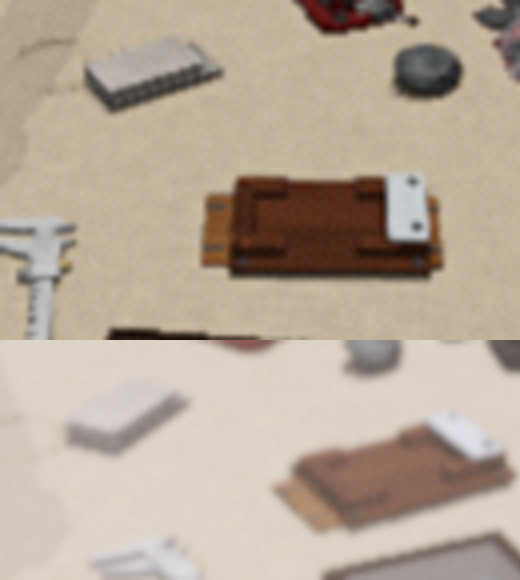

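>>> arm_command --moves '[{"hand": 1, "dp": [-29.8, -23.4, 0], "twist": -0.6}, {"hand": 1, "dp": [-29.8, -23.4, 0], "twist": -0.6}, {"hand": 1, "dp": [-29.8, -23.4, 0], "twist": -0.6}, {"hand": 1, "dp": [-29.8, -23.4, 0], "twist": -0.6}, {"hand": 1, "dp": [-29.8, -23.4, 0], "twist": -0.6}, {"hand": 1, "dp": [-29.8, -23.4, 0], "twist": -0.6}, {"hand": 1, "dp": [-29.8, -23.4, 0], "twist": -0.6}, {"hand": 1, "dp": [-29.8, -23.4, 0], "twist": -0.6}, {"hand": 1, "dp": [-29.8, -23.4, 0], "twist": -0.6}, {"hand": 1, "dp": [-29.8, -23.4, 0], "twist": -0.6}, {"hand": 1, "dp": [-29.8, -23.4, 0], "twist": -0.6}, {"hand": 1, "dp": [-29.8, -23.4, 0], "twist": -0.6}]'

```text
t: 1.3
tcp_pos: [0.4353, 0.3064, 0.2224]
tcp_rot: [-0.118, 0.993, 0.0, -0.0]
contact_force: [-0.9, 0.1, 0.4]
width: 0.0869
```

```bash
python3 - <<'E'
from h import *
st,im=snap('w1');print(r.state()['t'],r.state()['tcp_pos'],R.from_quat(st['tcp_rot']).as_matrix().round(3))
E
```

```text
1.35 [0.43538915 0.30623761 0.22241448] [[-0.972 -0.234 -0.001]
 [-0.234  0.972  0.   ]
 [ 0.     0.001 -1.   ]]
```

View pics/w1.png

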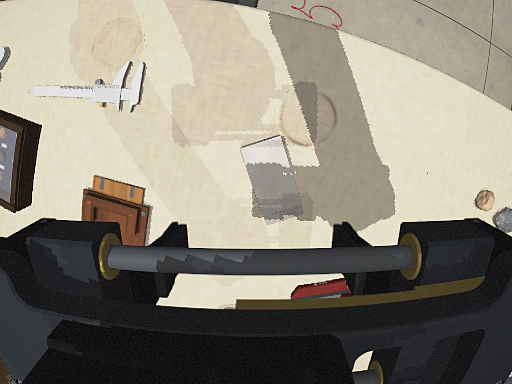

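```bash
python3 - <<'E'
from h import *
st,im=load('w1')
a=cv2.resize(im[128:226,225:315],None,fx=6,fy=6,interpolation=cv2.INTER_CUBIC)
b=cv2.resize(im[170:250,76:160],None,fx=3,fy=3,interpolation=cv2.INTER_CUBIC)
c=np.zeros((588,800,3),np.uint8);c[:588,:540]=a;c[:240,545:797]=b;cv2.imwrite('pics/crop1.png',c)
E
```

```text
(no output)
```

View pics/crop1.png

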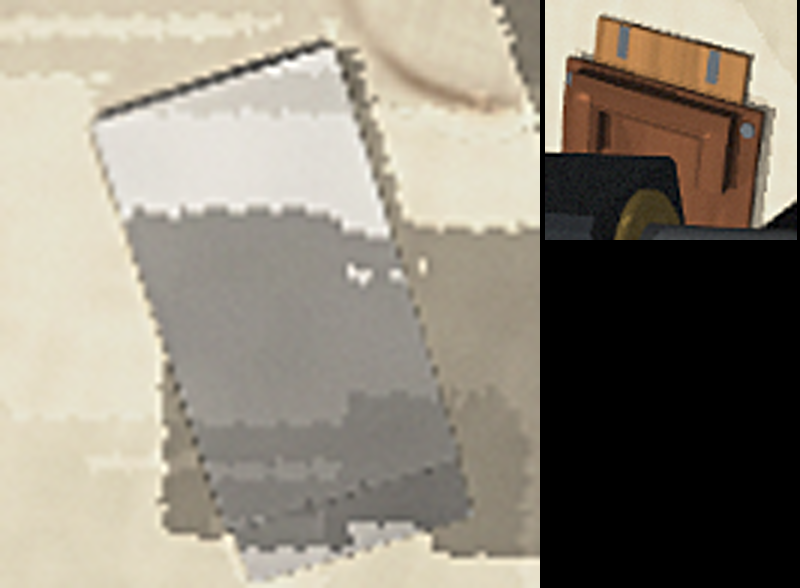

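```bash
python3 - <<'E'
from h import *
st,_=load('w1')
p=np.array([(95,122),(335,45),(462,460),(228,530)])/6+[225,128]-.4
P=plane('wrist',p,.024,st);print(P.round(4))
L=lambda a,b:np.linalg.norm(a-b)
print([L(P[i],P[(i+1)%4]).round(4) for i in range(4)])
for a,b in((0,3),(1,2)):d=P[b]-P[a];print(np.degrees(np.arctan2(d[1],d[0])))
for a,b in((0,1),(3,2)):d=P[b]-P[a];print(np.degrees(np.arctan2(d[1],d[0]))-90)
c=P.mean(0);d=(P[3]+P[2]-P[0]-P[1]);d/=np.linalg.norm(d);print('origin',c+d*.009,'yaw',np.degrees(np.arctan2(d[1],d[0])))
h=(np.array([(600,15),(750,57)])-[545,0])/3+[76,170]
H=plane('wrist',h,.006,st);print(H,L(*H));d=H[1]-H[0];print('holder yaw',np.degrees(np.arctan2(d[1],d[0]))-90)
M=R.from_quat(st['tcp_rot']).as_matrix();g=c+d*0;print('tool yaw',np.degrees(np.arctan2(-M[1,0],-M[0,0])))
dd=(P[3]+P[2]-P[0]-P[1]);dd/=np.linalg.norm(dd)
for s in(-.012,-.015,-.02):
  G=c+dd*(.009+s);G[2]=.022; print(s,'tool dp cm',(M.T@(G-st['tcp_pos'])*100).round(2))
E
```

```text
[[0.4074 0.2756 0.024 ]
 [0.3808 0.319  0.024 ]
 [0.4586 0.3668 0.024 ]
 [0.4853 0.3222 0.024 ]]
[np.float64(0.0508), np.float64(0.0913), np.float64(0.0519), np.float64(0.0908)]
30.896940199961133
31.56217835446069
31.49441921945305
30.88891162086975
origin [0.44072682 0.32557048 0.024     ] yaw 31.230552065402755
[[0.49059677 0.07450724 0.006     ]
 [0.49268256 0.15695845 0.006     ]] 0.08247758378768982
holder yaw -1.4491176026072168
tool yaw 13.538768486433126
-0.012 tool dp cm [ 0.15  1.36 20.04]
-0.015 tool dp cm [ 0.44  1.27 20.04]
-0.02 tool dp cm [ 0.92  1.12 20.04]
```

>>> arm_command --moves '[{"hand": 1, "dp": [0.44, 1.27, 5], "twist": -0.31}, {"hand": 1, "dp": [0.44, 1.27, 9], "twist": -0.31}, {"hand": 1, "dp": [0.44, 1.27, 13], "twist": -0.31}, {"hand": 1, "dp": [0.44, 1.27, 17], "twist": -0.31}, {"hand": 1, "dp": [0.44, 1.27, 19.5], "twist": -0.31}, {"hand": 1, "dp": [0.44, 1.27, 21], "twist": -0.31}, {"hand": 1, "dp": [0.44, 1.27, 21.5], "twist": -0.31}, {"hand": 1, "dp": [0.44, 1.27, 21.5], "twist": -0.31}, {"hand": 0.8, "dp": [0.44, 1.27, 21.5], "twist": -0.31}, {"hand": 0.65, "dp": [0.44, 1.27, 21.5], "twist": -0.31}, {"hand": 0.5, "dp": [0.44, 1.27, 21.5], "twist": -0.31}, {"hand": 0.4, "dp": [0.44, 1.27, 21.5], "twist": -0.31}, {"hand": 0.3, "dp": [0.44, 1.27, 21.5], "twist": -0.31}, {"hand": 0.3, "dp": [0.44, 1.27, 21.5], "twist": -0.31}, {"hand": 0.3, "dp": [0.44, 1.27, 21.5], "twist": -0.31}]'

```text
t: 2.85
tcp_pos: [0.4291, 0.3166, 0.0079]
tcp_rot: [-0.268, 0.963, 0.0, 0.0]
contact_force: [-0.8, 0.6, 3.4]
width: 0.0518
```

>>> arm_command --moves '[{"hand": 0, "dp": [0, 0, -1], "twist": 0}, {"hand": 0, "dp": [0, 0, -4], "twist": 0}, {"hand": 0, "dp": [0, 0, -8], "twist": 0}, {"hand": 0, "dp": [0.5, -4, -11], "twist": 0.1}, {"hand": 0, "dp": [1, -8, -12], "twist": 0.2}, {"hand": 0, "dp": [1.4, -12, -12], "twist": 0.35}, {"hand": 0, "dp": [1.9, -16, -12], "twist": 0.45}, {"hand": 0, "dp": [2.2, -20, -12], "twist": 0.57}, {"hand": 0, "dp": [2.3, -22.1, -12], "twist": 0.57}, {"hand": 0, "dp": [2.3, -22.1, -12], "twist": 0.57}, {"hand": 0, "dp": [2.3, -22.1, -12], "twist": 0.57}, {"hand": 0, "dp": [2.3, -22.1, -12], "twist": 0.57}]'

```text
t: 4.05
tcp_pos: [0.5227, 0.1164, 0.1274]
tcp_rot: [0.012, 1.0, 0.0, -0.001]
contact_force: [0.7, 0.7, -2.7]
width: 0.0519
```

```bash
python3 - <<'E'
from h import *
st,im=snap('w2');M=R.from_quat(st['tcp_rot']).as_matrix();print(r.state()['t'],st['tcp_pos'],st['contact_force'],st['width'],np.degrees(np.arctan2(-M[1,0],-M[0,0])))
cv2.imwrite('pics/side2.png',cv2.resize(optics.snapshot('side')[130:250,180:330],None,fx=4,fy=4,interpolation=cv2.INTER_CUBIC))
E
```

```text
4.1 [0.52270649 0.11639051 0.12735588] [ 0.69905002  0.69196692 -2.68212339] 0.051856899809795326 -1.4154989974365515
```

View pics/w2.png

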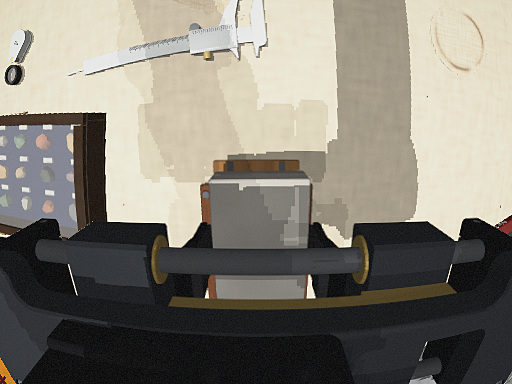

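```bash
python3 - <<'E'
from h import *
st,im=load('w2')
a=cv2.resize(im[150:215,190:325],None,fx=5,fy=5,interpolation=cv2.INTER_CUBIC)
b=cv2.imread('pics/side2.png');b=cv2.resize(b,None,fx=.55,fy=.55);c=np.zeros((a.shape[0]+b.shape[0],675,3),np.uint8);c[:325]=a;c[325:,:b.shape[1]]=b
cv2.imwrite('pics/crop2.png',c);print(c.shape)
E
```

```text
(589, 675, 3)
```

View pics/crop2.png

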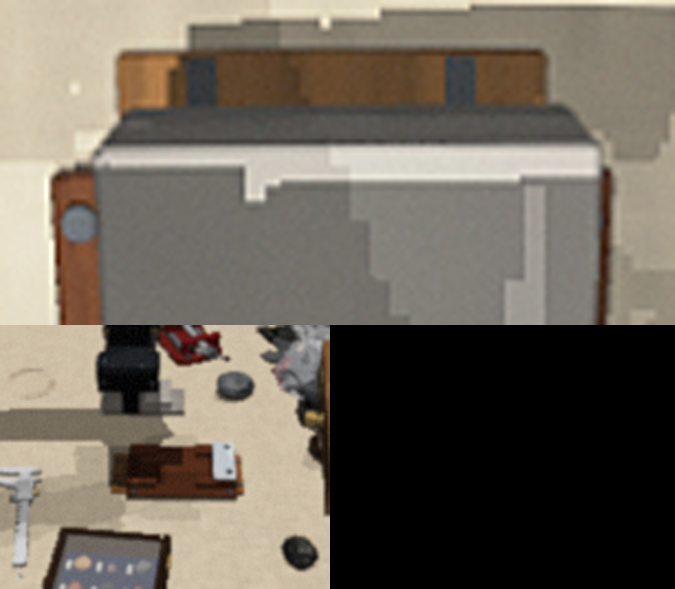

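```bash
python3 - <<'E'
from h import *
st,im=load('w2');M=R.from_quat(st['tcp_rot']).as_matrix()
f=lambda q,z:(plane('wrist',np.array(q)/5+[190,150]-.4,z,st)-st['tcp_pos'])@M
B=f([(118,52),(545,50)],.006);S=f([(97,148),(603,145)],.1435);F=f([(53,178)],.012)
print('tool frame mm: base',(B*1e3).round(1),'\nslab',(S*1e3).round(1),'\nframe corner',(F*1e3).round(1))
for q in(B,S):d=q[1]-q[0];print(np.degrees(np.arctan2(d[0],d[1])),np.linalg.norm(d))
# w1 corners of frame
st1,_=load('w1');g=lambda q,z:plane('wrist',(np.array(q)-[545,0])/3+[76,170],z,st1)
H=g([(600,15),(750,57)],.006);print('w1 frame rear-left/right at plate top',g([(568,57),(768,108)],.012)-H.mean(0))
# side: base & lip
sp=lambda q,z:plane('side',np.array(q)/4+[180,140],z)
print('side base rear',sp([(205,195),(203,265)],.006),'frame rear walltop',sp([(237,180),(235,268)],.024 ),'lip',sp([(387,176),(428,176),(388,240),(428,240)],.030))
E
```

```text
tool frame mm: base [[ 30.3 -44.9 121.4]
 [ 30.6  37.4 121.4]] 
slab [[ 39.7 -25.6 -16.1]
 [ 40.1  25.4 -16.1]] 
frame corner [[  6.8 -57.6 115.3]]
0.21842152123438643 0.08236276964847267
0.35151805495658567 0.05093063497902159
w1 frame rear-left/right at plate top [[ 0.02191992 -0.05470313  0.006     ]
 [ 0.02082922  0.05529807  0.006     ]]
side base rear [[0.49336625 0.15368208 0.006     ]
 [0.49477285 0.06787852 0.006     ]] frame rear walltop [[0.51931975 0.14977661 0.024     ]
 [0.5197866  0.04335399 0.024     ]] lip [[0.63739556 0.14650211 0.03      ]
 [0.66963994 0.14633097 0.03      ]
 [0.63375309 0.06779208 0.03      ]
 [0.66365632 0.06762639 0.03      ]]
```

>>> arm_command --moves '[{"hand": 0, "dp": [-2, -0.2, 0], "twist": 0}, {"hand": 0, "dp": [-3.8, -0.37, 1], "twist": 0}, {"hand": 0, "dp": [-3.8, -0.37, 3.5], "twist": 0}, {"hand": 0, "dp": [-3.8, -0.37, 6], "twist": 0}, {"hand": 0, "dp": [-3.8, -0.37, 7.5], "twist": 0}, {"hand": 0, "dp": [-3.8, -0.37, 8.5], "twist": 0}, {"hand": 0, "dp": [-3.8, -0.37, 8.9], "twist": 0}, {"hand": 0, "dp": [-3.8, -0.37, 9.1], "twist": 0}, {"hand": 0, "dp": [-3.8, -0.37, 9.1], "twist": 0}, {"hand": 0, "dp": [-3.8, -0.37, 9.1], "twist": 0}]'

```text
t: 5.15
tcp_pos: [0.5621, 0.1106, 0.0373]
tcp_rot: [0.013, 1.0, 0.0, 0.001]
contact_force: [1.1, -0.2, -2.9]
width: 0.0519
```

```bash
python3 - <<'E'
from h import *
a=optics.snapshot('side')[165:215,215:305];b=optics.snapshot('scene')[170:225,220:305]
s,w=snap('w3');print(s['t'],s['tcp_pos'],s['contact_force'])
f=lambda i:cv2.resize(i,None,fx=4,fy=4,interpolation=cv2.INTER_CUBIC)
a=f(a);b=f(b);w=f(w[150:215,190:325]);w=w[:,:540]
c=np.zeros((600,800,3),np.uint8);c[:a.shape[0],:a.shape[1]]=a;c[:b.shape[0],400:400+b.shape[1]]=b;c[260:260+w.shape[0],:540]=w
cv2.imwrite('pics/c3.png',c)
E
```

```text
5.25 [0.56202042 0.11049608 0.03725233] [-0.19923776 -0.53451053 -3.47885515]
```

View pics/c3.png

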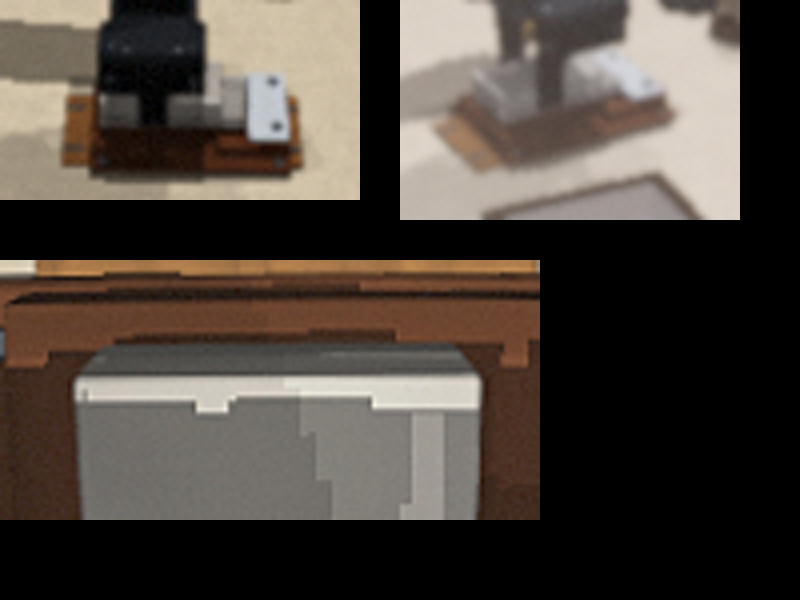

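```bash
python3 - <<'E'
from h import *
st,im=load('w3');M=R.from_quat(st['tcp_rot']).as_matrix()
f=lambda q,z:((plane('wrist',(np.array(q)-[0,260])/4+[190,150]-.4,z,st)-st['tcp_pos'])@M*1e3).round(1)
print(np.degrees(np.arctan2(-M[1,0],-M[0,0])))
print('slab top',f([(77,377),(480,375)],st['tcp_pos'][2]+.0161).tolist())
print('slab bot',f([(82,372),(100,345),(455,345)],st['tcp_pos'][2]-.0079).tolist())
print('wall outer',f([(18,303),(530,293)],.024).tolist(),'brown/dark bounds',f([(45,365),(505,365)],.024).tolist())
big=cv2.resize(im[130:230,180:340],None,fx=5,fy=5,interpolation=cv2.INTER_CUBIC)
big=cv2.convertScaleAbs(big,alpha=1.8,beta=25);cv2.imwrite('pics/c4.png',big)
E
```

```text
-1.5381333526371153
slab top [[39.9, -25.6, -16.2], [40.2, 25.1, -16.1]]
slab bot [[35.8, -29.1, 7.8], [39.8, -26.3, 7.8], [39.8, 25.3, 7.9]]
wall outer [[45.4, -39.5, 13.2], [46.9, 37.4, 13.2]] brown/dark bounds [[35.8, -35.7, 13.2], [35.8, 33.9, 13.2]]
```

View pics/c4.png

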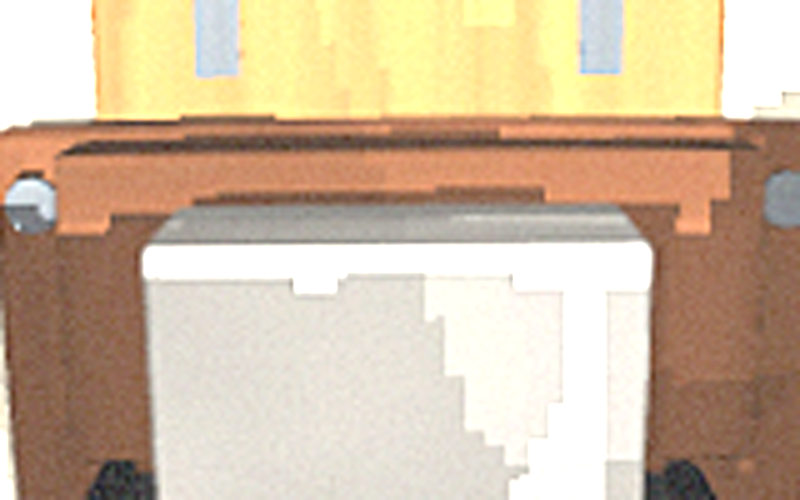

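>>> arm_command --moves '[{"hand": 0, "dp": [0.3, 0.13, 0], "twist": 0}, {"hand": 0, "dp": [0.3, 0.13, 0.2], "twist": 0}, {"hand": 0, "dp": [0.3, 0.13, 0.3], "twist": 0}, {"hand": 0, "dp": [0.3, 0.13, 0.4], "twist": 0}, {"hand": 0, "dp": [0.3, 0.13, 0.5], "twist": 0}, {"hand": 0, "dp": [0.3, 0.13, 0.55], "twist": 0}, {"hand": 0, "dp": [0.3, 0.13, 0.6], "twist": 0}, {"hand": 0, "dp": [0.3, 0.13, 0.6], "twist": 0}]'

```text
t: 6.1
tcp_pos: [0.5589, 0.1117, 0.0311]
tcp_rot: [0.013, 1.0, 0.0, 0.0]
contact_force: [-1.0, -1.7, 5.0]
width: 0.0518
```

>>> arm_command --moves '[{"hand": 0, "dp": [0, 0, 0.05], "twist": 0}, {"hand": 0, "dp": [0, 0, 0.1], "twist": 0}, {"hand": 0, "dp": [0, 0, 0.15], "twist": 0}, {"hand": 0, "dp": [0, 0, 0.2], "twist": 0}, {"hand": 0, "dp": [0, 0, 0.2], "twist": 0}, {"hand": 0, "dp": [0, 0, 0.2], "twist": 0}]'

```text
t: 6.7
tcp_pos: [0.5599, 0.1116, 0.0291]
tcp_rot: [0.014, 1.0, 0.0, 0.001]
contact_force: [1.5, -2.0, 5.0]
width: 0.0516
```

```bash
python3 - <<'E'
from h import *
st,im=snap('w5');print(st['tcp_pos'],st['contact_force'],st['moment'])
M=R.from_quat(st['tcp_rot']).as_matrix()
a=cv2.resize(im[150:230,195:325],None,fx=5,fy=5,interpolation=cv2.INTER_CUBIC);a=cv2.convertScaleAbs(a,alpha=1.4,beta=15)
b=cv2.resize(optics.snapshot('side')[165:213,215:300],None,fx=4,fy=4,interpolation=cv2.INTER_CUBIC)
c=np.zeros((600,800,3),np.uint8);c[:400,:650]=a;c[405:405+b.shape[0],:b.shape[1]]=b;cv2.imwrite('pics/c5.png',c)
E
```

```text
[0.55990282 0.11159022 0.02907333] [ 1.46454092 -2.01200722  4.97427819] [-0.2945804  -0.0026181   0.16275601]
```

View pics/c5.png

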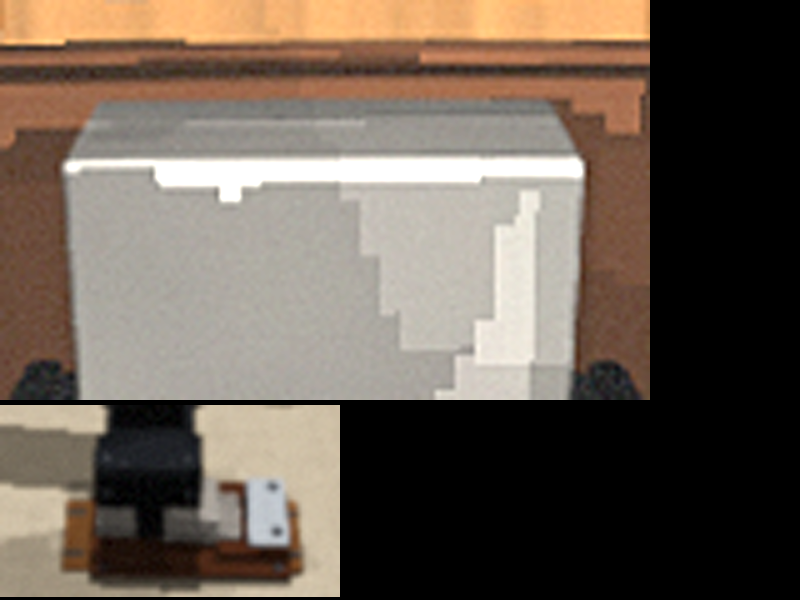

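>>> arm_command --moves '[{"hand": 0, "dp": [0, 0, 0.05], "twist": 0}, {"hand": 0, "dp": [0, 0, 0.1], "twist": 0}, {"hand": 0, "dp": [0, 0, 0.1], "twist": 0}, {"hand": 0, "dp": [0, 0, 0.1], "twist": 0}]'

```text
t: 7.2
tcp_pos: [0.5602, 0.1116, 0.0282]
tcp_rot: [0.014, 1.0, 0.0, 0.002]
contact_force: [1.5, -0.4, 4.8]
width: 0.0514
```

>>> arm_command --moves '[{"hand": 0, "dp": [0, 0, 0.05], "twist": 0}, {"hand": 0, "dp": [0, 0, 0.1], "twist": 0}, {"hand": 0, "dp": [0, 0, 0.1], "twist": 0}, {"hand": 0, "dp": [0, 0, 0.1], "twist": 0}]'

```text
t: 7.6
tcp_pos: [0.5604, 0.1116, 0.0278]
tcp_rot: [0.014, 1.0, 0.0, 0.002]
contact_force: [0.3, -1.9, 9.8]
width: 0.0518
```

>>> arm_command --moves '[{"hand": 0, "dp": [0, 0, -0.05], "twist": 0}, {"hand": 0, "dp": [-0.15, 0, -0.05], "twist": 0}, {"hand": 0, "dp": [-0.3, 0, -0.05], "twist": 0}, {"hand": 0, "dp": [-0.45, 0, -0.05], "twist": 0}, {"hand": 0, "dp": [-0.6, 0, -0.05], "twist": 0}, {"hand": 0, "dp": [-0.7, 0, -0.05], "twist": 0}, {"hand": 0, "dp": [-0.8, 0, -0.05], "twist": 0}, {"hand": 0, "dp": [-0.8, 0, -0.05], "twist": 0}]'

```text
t: 8.4
tcp_pos: [0.5644, 0.112, 0.0274]
tcp_rot: [0.013, 1.0, 0.0, -0.002]
contact_force: [-6.5, 0.2, 13.8]
width: 0.0516
```

>>> arm_command --moves '[{"hand": 0, "dp": [0, 0, -0.05], "twist": 0}, {"hand": 0, "dp": [0, 0, -0.1], "twist": 0}, {"hand": 0, "dp": [0, 0, -0.1], "twist": 0}, {"hand": 0, "dp": [0, 0, -0.1], "twist": 0}]'

```text
t: 8.8
tcp_pos: [0.5661, 0.1118, 0.0275]
tcp_rot: [0.013, 1.0, 0.0, -0.0]
contact_force: [-1.7, 0.4, -0.7]
width: 0.0518
```

```bash
python3 - <<'E'
from h import *
st,im=snap('w6');print(st['tcp_pos'],st['contact_force'],st['moment'])
a=cv2.resize(im[150:230,195:325],None,fx=5,fy=5,interpolation=cv2.INTER_CUBIC);a=cv2.convertScaleAbs(a,alpha=1.4,beta=15)
f=lambda i:cv2.resize(i,None,fx=4,fy=4,interpolation=cv2.INTER_CUBIC)
b=f(optics.snapshot('side')[165:213,215:300]);d=f(optics.snapshot('scene')[175:223,225:310])
c=np.zeros((600,800,3),np.uint8);c[:400,:650]=a;c[405:405+b.shape[0],:b.shape[1]]=b;c[405:405+d.shape[0],400:400+d.shape[1]]=d;cv2.imwrite('pics/c6.png',c)
E
```

```text
[0.56605224 0.11182215 0.02747925] [-1.65181422  0.38349438 -0.7003579 ] [ 0.0968959   0.19435381 -0.01957292]
```

>>> arm_command --moves '[{"hand": 0, "dp": [-0.15, 0, 0], "twist": 0}, {"hand": 0, "dp": [-0.3, 0, 0], "twist": 0}, {"hand": 0, "dp": [-0.4, 0, 0], "twist": 0}, {"hand": 0, "dp": [-0.5, 0, 0], "twist": 0}, {"hand": 0, "dp": [-0.5, 0, 0], "twist": 0}, {"hand": 0, "dp": [-0.5, 0, 0], "twist": 0}]'

```text
t: 9.55
tcp_pos: [0.5715, 0.1114, 0.028]
tcp_rot: [0.013, 1.0, 0.0, -0.0]
contact_force: [0.6, 0.6, -3.5]
width: 0.0517
```

>>> arm_command --moves '[{"hand": 0, "dp": [-0.1, 0, 0], "twist": 0}, {"hand": 0, "dp": [-0.2, 0, 0], "twist": 0}, {"hand": 0, "dp": [-0.3, 0, 0], "twist": 0}, {"hand": 0, "dp": [-0.4, 0, 0], "twist": 0}, {"hand": 0, "dp": [-0.4, 0, 0], "twist": 0}, {"hand": 0, "dp": [-0.4, 0, 0], "twist": 0}]'

```text
t: 10.15
tcp_pos: [0.5756, 0.1113, 0.028]
tcp_rot: [0.013, 1.0, 0.0, 0.0]
contact_force: [-0.8, 0.3, -2.7]
width: 0.0515
```

```bash
python3 - <<'E'
from h import *
st,im=snap('w6');print(st['tcp_pos'],st['contact_force'],st['moment'])
a=cv2.resize(im[150:230,195:325],None,fx=5,fy=5,interpolation=cv2.INTER_CUBIC);a=cv2.convertScaleAbs(a,alpha=1.4,beta=15)
f=lambda i:cv2.resize(i,None,fx=4,fy=4,interpolation=cv2.INTER_CUBIC)
b=f(optics.snapshot('side')[165:213,215:300]);d=f(optics.snapshot('scene')[175:223,225:310])
c=np.zeros((600,800,3),np.uint8);c[:400,:650]=a;c[405:405+b.shape[0],:b.shape[1]]=b;c[405:405+d.shape[0],400:400+d.shape[1]]=d;cv2.imwrite('pics/c6.png',c)
E
```

```text
[0.57557454 0.11131497 0.02800636] [-0.79994303  0.30738103 -2.6660645 ] [0.04291948 0.04967645 0.0376354 ]
```

View pics/c6.png

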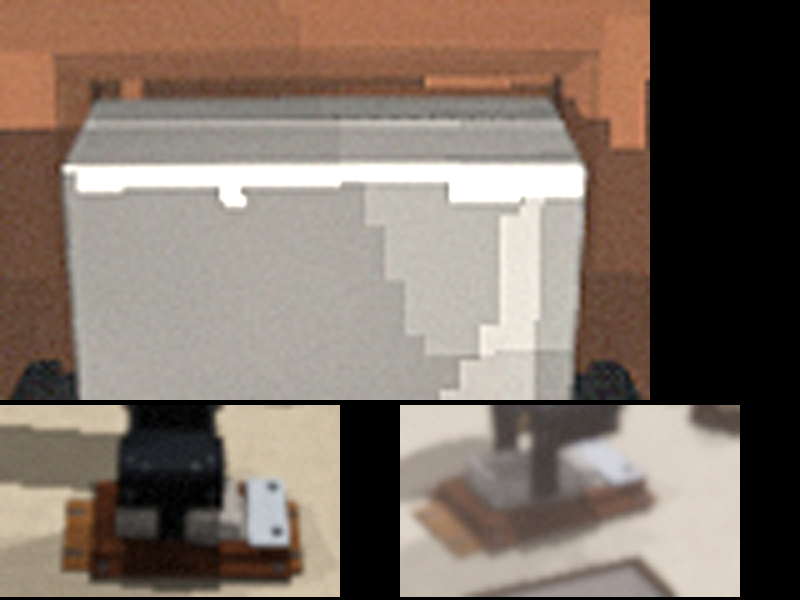

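>>> arm_command --moves '[{"hand": 0, "dp": [-0.1, 0, 0], "twist": 0}, {"hand": 0, "dp": [-0.2, 0, 0], "twist": 0}, {"hand": 0, "dp": [-0.2, 0, 0], "twist": 0}, {"hand": 0, "dp": [-0.2, 0, 0], "twist": 0}]'

```text
t: 10.7
tcp_pos: [0.5758, 0.1112, 0.0276]
tcp_rot: [0.013, 1.0, -0.0, -0.002]
contact_force: [-5.3, -0.8, 0.1]
width: 0.0519
```

>>> arm_command --moves '[{"hand": 0, "dp": [0.28, 0, 0], "twist": 0}, {"hand": 0, "dp": [0.28, 0, 0], "twist": 0}, {"hand": 0, "dp": [0.28, 0, 0.1], "twist": 0}, {"hand": 0, "dp": [0.28, 0, 0.2], "twist": 0}, {"hand": 0, "dp": [0.28, 0, 0.3], "twist": 0}, {"hand": 0, "dp": [0.28, 0, 0.4], "twist": 0}, {"hand": 0, "dp": [0.28, 0, 0.4], "twist": 0}]'

```text
t: 11.4
tcp_pos: [0.5749, 0.1115, 0.0242]
tcp_rot: [0.013, 1.0, 0.0, 0.0]
contact_force: [-2.4, -0.3, 2.6]
width: 0.0517
```

>>> arm_command --moves '[{"hand": 0, "dp": [0, 0, 0.1], "twist": 0}, {"hand": 0, "dp": [0, 0, 0.2], "twist": 0}, {"hand": 0, "dp": [0, 0, 0.3], "twist": 0}, {"hand": 0, "dp": [0, 0, 0.3], "twist": 0}, {"hand": 0, "dp": [0, 0, 0.3], "twist": 0}]'

```text
t: 11.9
tcp_pos: [0.5746, 0.1114, 0.0209]
tcp_rot: [0.013, 1.0, 0.0, -0.0]
contact_force: [-2.9, -0.0, 1.3]
width: 0.0517
```

>>> arm_command --moves '[{"hand": 0, "dp": [0, 0, 0.05], "twist": 0}, {"hand": 0, "dp": [0, 0, 0.1], "twist": 0}, {"hand": 0, "dp": [0, 0, 0.15], "twist": 0}, {"hand": 0, "dp": [0, 0, 0.15], "twist": 0}, {"hand": 0, "dp": [0, 0, 0.15], "twist": 0}]'

```text
t: 12.4
tcp_pos: [0.5745, 0.1114, 0.0196]
tcp_rot: [0.013, 1.0, 0.0, -0.0]
contact_force: [-3.2, 1.1, 2.9]
width: 0.0517
```

>>> arm_command --moves '[{"hand": 0, "dp": [0, 0, 0.05], "twist": 0}, {"hand": 0, "dp": [0, 0, 0.1], "twist": 0}, {"hand": 0, "dp": [0, 0, 0.1], "twist": 0}, {"hand": 0, "dp": [0, 0, 0.1], "twist": 0}]'

```text
t: 12.8
tcp_pos: [0.5745, 0.1114, 0.0195]
tcp_rot: [0.013, 1.0, 0.0, -0.0]
contact_force: [-5.8, 0.6, 10.6]
width: 0.0515
```

>>> arm_command --moves '[{"hand": 0, "dp": [0.05, 0, -0.1], "twist": 0}, {"hand": 0, "dp": [0.05, 0, -0.1], "twist": 0}, {"hand": 0.65, "dp": [0.05, 0, -0.1], "twist": 0}, {"hand": 0.75, "dp": [0.05, 0, -0.1], "twist": 0}, {"hand": 0.8, "dp": [0.05, 0, -0.1], "twist": 0}, {"hand": 0.8, "dp": [0.05, 0, -0.1], "twist": 0}, {"hand": 0.8, "dp": [0.05, 0, -1], "twist": 0}, {"hand": 0.8, "dp": [0.05, 0, -3], "twist": 0}, {"hand": 0.8, "dp": [0.05, 0, -6], "twist": 0}, {"hand": 0.8, "dp": [1, 0, -10], "twist": 0}, {"hand": 0.8, "dp": [-1, 0, -14], "twist": 0}, {"hand": 0.8, "dp": [-3, 0, -16], "twist": 0}, {"hand": 0.8, "dp": [-3, 0, -16], "twist": 0}, {"hand": 0.8, "dp": [-3, 0, -16], "twist": 0}]'

```text
t: 14.2
tcp_pos: [0.6042, 0.1104, 0.1786]
tcp_rot: [0.014, 1.0, 0.0, -0.0]
contact_force: [-1.0, 0.6, -0.4]
width: 0.0694
```

```bash
python3 - <<'E'
from h import *
st,im=snap('w7');print(st['tcp_pos'],st['contact_force'],st['width'])
f=lambda i,s:cv2.resize(i,None,fx=s,fy=s,interpolation=cv2.INTER_CUBIC)
a=f(im[130:240,190:330],4)
b=f(optics.snapshot('side')[172:212,225:300],5);d=f(optics.snapshot('scene')[175:215,225:300],5)
a=a[:390];c=np.zeros((600,800,3),np.uint8);c[:390,:560]=a;c[395:595,:375]=b;c[395:595,400:775]=d;cv2.imwrite('pics/c7.png',c)
E
```

```text
[0.60423259 0.11038946 0.17858167] [-0.99748946  0.60689071 -0.38124709] 0.06936973899012272
```

View pics/c7.png

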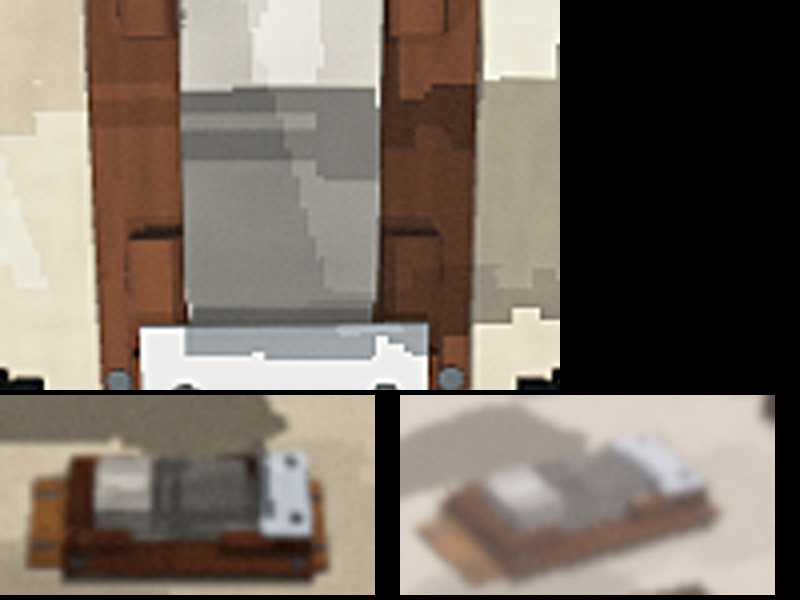

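The final view shows the slab between the side walls and its tongue end under the lip. All 12 picture views are used, so I'll check flatness by a light touch on the top at both ends.

>>> arm_command --moves '[{"hand": 0.4, "dp": [3, 0, 3], "twist": 0}, {"hand": 0, "dp": [6, 0, 7], "twist": 0}, {"hand": 0, "dp": [6, 0, 11], "twist": 0}, {"hand": 0, "dp": [6, 0, 12.5], "twist": 0}, {"hand": 0, "dp": [6, 0, 13.2], "twist": 0}, {"hand": 0, "dp": [6, 0, 13.6], "twist": 0}, {"hand": 0, "dp": [6, 0, 13.8], "twist": 0}, {"hand": 0, "dp": [6, 0, 13.9], "twist": 0}, {"hand": 0, "dp": [6, 0, 14.0], "twist": 0}, {"hand": 0, "dp": [6, 0, 14.0], "twist": 0}, {"hand": 0, "dp": [6, 0, 14.0], "twist": 0}]'

```text
t: 15.45
tcp_pos: [0.545, 0.1122, 0.0389]
tcp_rot: [0.013, 1.0, 0.0, 0.0]
contact_force: [0.1, -0.4, 1.2]
width: 0.0005
```

>>> arm_command --moves '[{"hand": 0, "dp": [0, 0, 0.1], "twist": 0}, {"hand": 0, "dp": [0, 0, 0.2], "twist": 0}, {"hand": 0, "dp": [0, 0, 0.25], "twist": 0}, {"hand": 0, "dp": [0, 0, 0.25], "twist": 0}]'

```text
t: 15.85
tcp_pos: [0.5448, 0.1122, 0.0364]
tcp_rot: [0.013, 1.0, 0.0, -0.0]
contact_force: [-1.9, -1.7, 4.6]
width: 0.0003
```

>>> arm_command --moves '[{"hand": 0, "dp": [0, 0, -1], "twist": 0}, {"hand": 0, "dp": [0, 0, -2.5], "twist": 0}, {"hand": 0, "dp": [-3.5, 0, -2.5], "twist": 0}, {"hand": 0, "dp": [-6.5, 0, -2.5], "twist": 0}, {"hand": 0, "dp": [-6.5, 0, -1.5], "twist": 0}, {"hand": 0, "dp": [-6.5, 0, -0.8], "twist": 0}, {"hand": 0, "dp": [-6.5, 0, -0.4], "twist": 0}, {"hand": 0, "dp": [-6.5, 0, -0.2], "twist": 0}, {"hand": 0, "dp": [-6.5, 0, -0.1], "twist": 0}, {"hand": 0, "dp": [-6.5, 0, 0], "twist": 0}, {"hand": 0, "dp": [-6.5, 0, 0], "twist": 0}, {"hand": 0, "dp": [-6.5, 0, 0], "twist": 0}]'

```text
t: 17.05
tcp_pos: [0.6096, 0.1105, 0.0365]
tcp_rot: [0.013, 1.0, 0.0, -0.0]
contact_force: [-1.9, 0.1, 3.9]
width: 0.0003
```

The top reads 36.4 mm at the rear and 36.5 mm at the front, against 36 mm expected when seated, so the slab is level. I'll retreat now.

>>> arm_command --moves '[{"hand": 0, "dp": [0, 0, -1], "twist": 0}, {"hand": 0, "dp": [0, 0, -4], "twist": 0}, {"hand": 0, "dp": [0, 0, -8], "twist": 0}, {"hand": 0, "dp": [0, 0, -12], "twist": 0}, {"hand": 0, "dp": [0, 0, -15], "twist": 0}, {"hand": 0, "dp": [0, 0, -15], "twist": 0}, {"hand": 0, "dp": [0, 0, -15], "twist": 0}]'

```text
t: 17.75
tcp_pos: [0.6101, 0.1104, 0.1871]
tcp_rot: [0.013, 1.0, 0.0, 0.001]
contact_force: [-0.3, 0.3, 0.4]
width: 0.0006
```

```bash
python3 - <<'E'
from h import *
a=cv2.imread('pics/side0.png').astype(int);b=optics.snapshot('side').astype(int)
for n,(x,y) in dict(caliper=(190,216),flint=(316,233),loupe=(170,268)).items():print(n,abs(a-b)[y-15:y+15,x-12:x+12].mean().round(1))
s=r.state();print(s['t'],s['tcp_pos'],s['contact_force']);print(r.sign_off())
E
```

```text
caliper 22.6
flint 7.1
loupe 7.9
17.8 [0.60922809 0.11025213 0.18570671] [ 0.59661657 -0.42168178 -0.13778929]
the job is handed in; nothing more can be done
None
```

The slab is in the holder, flat on the pocket floor with its stepped end under the lip. I let go and handed the job in at 17.8 s.

- **Loading:** I tilted the slab over the low rear wall until the tongue met the floor, then slid it under the lip. I felt the end stop at about 5 N, backed off slightly and laid the rear down. The highest force reading was about 14 N.
- **Flatness:** I touched the top lightly at both ends. It reads 36.4 mm at the rear and 36.5 mm at the front, against 36 mm expected, so the slab is level and down.
- **Fit:** The last view shows the slab between the side walls with its tongue end under the lip plate. The tongue itself is hidden there, so the end touch and the flatness check are the evidence that it is home.
- **Caliper, loupe and black stone:** The arm never went near any of them. Comparing before and after pictures, the loupe and black stone areas barely changed. The caliper area changed more (22.6 against 7–8 for the others). I think that is the arm's shadow, but I did not look again because my picture views were used up.

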